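# Hang the rivet tray on the twin-pin rail

### The job

Pick up the green rivet tray by its wooden bar and hang it on the front of the wooden block: both holes of its steel flange over the two brass pins, feeling for the pins gently (never press the tray on the block or its pins with more than about 20 N) and keeping hold of the bar until the flange is fully down on the rail. Then let go and leave it hanging level and still, with the other things on the bench undisturbed.

Things in the scene. Friction and masses are not known exactly. Their poses are not given: they have to be found in the camera images.
- tray: Loose rivet tray of green sheet steel, 0.25 to 0.47 kg, mass centre nearly under its bar. Origin: centre of its underside; z up, x towards its flange (back), y along its length. Tray proper 52 (x) x 130 (y) x 62 mm high. Bare steel flange, level at the back: x 26 to 60 mm, all 130 mm of y, z 57 to 62 mm, with two 11 mm through holes at x 43, y +40 and -40 mm. Starts standing on the bench.
- handle (a point): Centre of the tray's fixed wooden carrying bar, at tray frame (12, 0, 95) mm. The bar runs along tray y, 110 mm clear between its end posts, 14 mm thick in x, z from 82 to 108 mm. Pinch it from above across its thickness.
- left_hole (a point): Centre of the flange hole on the tray's +y side, at the flange's underside: tray frame (43, 40, 57) mm.
- right_hole (a point): Centre of the flange hole on the tray's -y side, at the flange's underside: tray frame (43, -40, 57) mm.
- stand: Wooden hanging block fixed to the bench, 60 (x) x 180 (y) x 95 mm high (foot 12 mm high, 80 x 210 mm, flush in front). Origin: centre of its underside; z up; front face at x -30 mm, looking along -x to the robot. On top a steel rail with two brass pins (see slot_mid). Hung, the tray's axes lie along the block's and its origin at x -59, z 42 mm, 3 mm off the front; let go it nods forward up to 4 degrees.
- slot_mid (a point): Middle of the rail's slot, on the block: block frame (-16, 0, 99) mm, at the rail's upper face, where the flange must rest. The 4 mm rail (26 x 140 mm) is clamped with its middle up to 12 mm to either side of this point along block y, each time elsewhere: unmeasured, to be felt or seen. It does not yield. Pins: 8 mm diameter, upright, 40 mm either side of the rail's middle, tops 16 mm above the rail, chamfered 1.5 mm.
- bowl: Bystander: steel bowl, 140 mm wide, 60 mm high; origin under its centre. Leave alone.
- bottle: Bystander: green bottle, 64 mm wide, 170 mm high; origin under its centre. Leave alone.
- polish_jar: Bystander: amber jar, 60 mm wide, 60 mm high; origin under its centre. Leave alone.
- polish_tin: Bystander: red tin, 64 mm wide, 24 mm high, beside the block; origin under its centre. Leave alone.
- hammer: Bystander: hammer lying along its x axis. Leave alone.
- brush: Bystander: shoe brush, 150 x 50 x 43 mm; origin under its centre. Leave alone.

How it is judged:
On the way, in this order (a step that is already met when the one before it is completed fails the run):
1. the tray is lifted clear of the bench (height (world z) of tray above 0.06 m), for 0.1 s.
2. both flange holes are down over the pins, the flange within 4 mm of the rail, while the gripper still holds the tray (z of left_hole in the frame of stand between 0.096 and 0.103 m and z of right_hole in the frame of stand between 0.096 and 0.103 m and x of tray in the frame of stand between -0.067 and -0.051 m and y of tray in the frame of stand between -0.02 and 0.02 m and contact force between the fingers and tray above 1 N), for 0.2 s.
At the end, for the whole second after the job is handed in: The tray hangs at rest on the block's front, let go: both holes over the pins with the flange's underside within 4 mm of the rail at each hole, the tray level and square to the block within 0.12 rad, its origin within 8 mm of the hanging place in x and 20 mm of the block's middle in y (z of left_hole in the frame of stand between 0.096 and 0.103 m and z of right_hole in the frame of stand between 0.096 and 0.103 m and x of tray in the frame of stand between -0.067 and -0.051 m and y of tray in the frame of stand between -0.02 and 0.02 m and angle between tray's own z axis and vertical below 0.12 rad and angle between the x axis of tray and the x axis of stand, either way round below 0.12 rad and linear speed of tray below 0.01 m/s); the robot touches nothing.
It fails at once if the tray is pressed on the block or its pins with more than 40 N (contact force between tray and stand above 40 N).
It fails at once if a bystander (bowl, bottle, jar, tin, hammer or brush) is shifted by more than 30 mm (distance of any of bowl, bottle, polish_jar, polish_tin, hammer, brush from where it was at the start of the episode above 0.03 m).
It also fails if it takes over 67 s, if anything falls off the work surface, if the arm or the gripper's body presses on something with over 40 N, if the wrist force passes 120 N, or if a joint passes its speed limit or range.

### The arm

A 6-joint arm with a two-finger parallel gripper is mounted at the origin on the work surface. World frame = base frame: x ahead of the robot, y to its left, z up, the work surface at z = 0. Lengths are in m, angles in rad, forces in N, time in s.
With the tool pointing down it reaches from about 0.35 to 0.8 m from the base axis. Payload 7.3 kg.
Tool frame: the origin (TCP) lies between the finger pads; the fingertips stand 25 mm ahead of it and the grasp point (between the pads) lies 6 mm ahead of it (r.tip_extent is the distance from the TCP to the fingertips, in m); z points along the fingers, y is the direction in which the jaws open and shut (so a half turn about z gives the same grasp; the last joint's range is limited). The gripper opens to 85 mm and grips with 20 to 120 N. Pads are 22 mm wide; open, the fingers measure 114 mm over their backs; the gripper's body (76 mm by 85 mm) begins 54 mm behind the grasp point. The pads swing forward as they close: fully open they stand 13 mm farther back than shut.
Start: joints at [1.189, 0.342, 1.524, -0, 1.275, -0.146], TCP at [0.123, 0.51, 0.256] pointing down, gripper open.
Joint ranges: [-2.53, 2.53], [-0.77, 2.02], [0.04, 2.7], [-1, 4.14], [0.28, 2.66], [-3.11, 3.11]. Speed limits (rad/s): [2.57, 2.57, 3.14, 3.14, 3.14, 3.14].

### API

Orientations are given as a unit quaternion [x, y, z, w].
In Python, from workcell import r, command_gripper, optics gives the robot as it stands. The module is installed in compiled form; this text tells all that it offers. Calls block until the motion is done:
- r.reach(position, orientation): joint-space move of the TCP to a pose.
- r.move_straight(position, orientation=None, speed=0.15, max_force=None): straight line of the TCP; orientation=None keeps the orientation; speed is the mean speed in m/s. With max_force (N) it stops when the force on the tool has changed by that much, and returns True; else False.
- r.movej(angles): joint-space move.
- command_gripper(opening, force=None): finger opening in m; force is the grip in N (None keeps the last); returns when the fingers have stopped.
- r.hold(seconds).
- r.solve_ik(position, orientation): joint angles nearest the present ones, or None.
- r.read_state(): the state.
- optics.get_image(name): name is "scene" or "top" or "wrist"; returns (picture, depth): 384x512x3 uint8, red, green, blue; 384x512 float32, m along the optical axis (not along the pixel's ray), 0 where there is no reading.
- optics.camera_model(name): a dict with "K" (3x3 intrinsics, pixels), "R" (3x3) and "t" (3): a world point X has camera coordinates R X + t; the wrist camera has in their place "tool_from_camera" (4x4, takes a point from camera to tool coordinates, whose origin is the TCP and whose axes are the flange's). Camera axes: x right, y down, z forward; pixel columns grow to the right and rows downward; lengths in m; the calibration is good to about 2 mm. A picture is of the moment at which its call begins: read the wrist's pose just before it. camera_model takes no time and is no camera call.
A pose or a line that the arm cannot do raises r.PlanningError and nothing moves.
- r.finish_job(): hands the job in, once; it reports no verdict.
The state is a dict: "time_s": time; "joint_positions": joint angles; "dq": joint speeds; "tau": joint torques, N m; "eef_pos": TCP position; "eef_rot": TCP orientation; "contact_force": force on the tool from outside, world axes, zero at the start; "torque": the same for the moment, N m; "grip_width": finger opening in m.
Only numpy, scipy, OpenCV 4.12 (cv2) and the standard library are available. Lean on these libraries where they do the work, as an engineer would, in place of code of your own. Each camera call takes 0.05 s, during which the arm holds its last target. There are 200 camera calls.

## Working session

There is one attempt and no reset: what is moved stays moved. The work goes in short steps, each a Python script; the robot and the scene stay as the last script left them, time stands still between calls to the robot, and variables do not carry over. Pictures are saved under pics/ and viewed, about 8 in all and at most 12, crops included, and the job is handed in when it is done.

```bash
mkdir -p pics; cat > h.py <<'E'
import numpy as np, cv2, sys
from workcell import r, command_gripper, optics
from scipy.spatial.transform import Rotation as R
def snap(name,fn):
    s=r.read_state(); im,d=optics.get_image(name); m=optics.camera_model(name)
    if name=="wrist":
        T=np.eye(4);T[:3,:3]=R.from_quat(s["eef_rot"]).as_matrix();T[:3,3]=s["eef_pos"]
        W=T@np.array(m["tool_from_camera"])
    else:
        W=np.eye(4);Rm=np.array(m["R"]);W[:3,:3]=Rm.T;W[:3,3]=-Rm.T@np.array(m["t"])
    np.savez("pics/"+fn+".npz",im=im,d=d,K=m["K"],W=W)
    cv2.imwrite("pics/"+fn+".png",im[:,:,::-1]); return im,d,np.array(m["K"]),W
def cloud(d,K,W):
    v,u=np.mgrid[:d.shape[0],:d.shape[1]]
    P=np.stack([(u-K[0,2])/K[0,0]*d,(v-K[1,2])/K[1,1]*d,d],-1)
    P=P@W[:3,:3].T+W[:3,3]; P[d<=0]=np.nan; return P
def ray(u,v,K,W,z):
    q=W[:3,:3]@np.array([(u-K[0,2])/K[0,0],(v-K[1,2])/K[1,1],1]); return W[:3,3]+q*(z-W[2,3])/q[2]
E
python3 - <<'E'
from h import *
a=snap("top","top1");b=snap("scene","sc1")
cv2.imwrite("pics/both1.png",np.hstack([cv2.resize(x[0][:,:,::-1],(800,600)) for x in (a,)]))
print(a[3][:3,3],b[3][:3,3],r.read_state()["time_s"],r.read_state()["eef_rot"])
E
```

```text
[ 0.43435019 -0.01208621  1.50407276] [1.21945223 0.41878354 0.76061294] 0.1 [ 1.17636469e-01  9.93056501e-01 -6.47037539e-04 -1.68373976e-04]
```

View pics/both1.png

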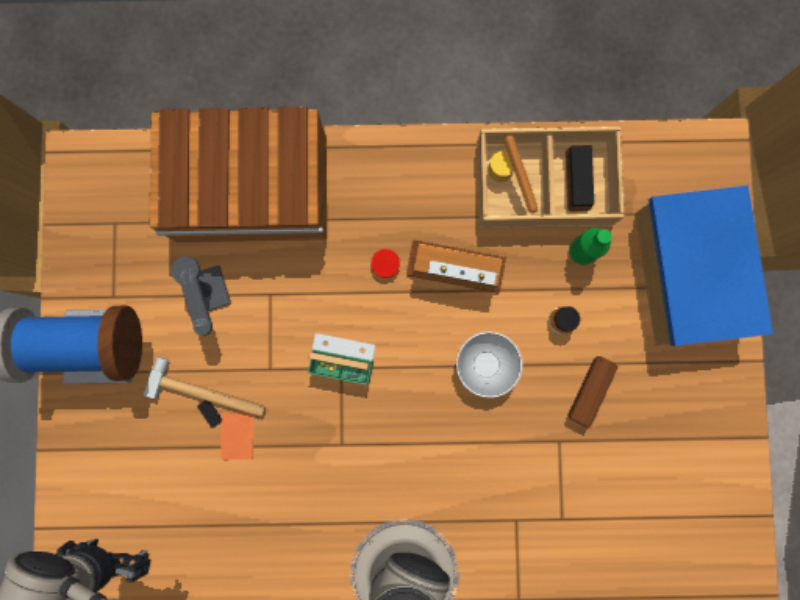

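View pics/sc1.png

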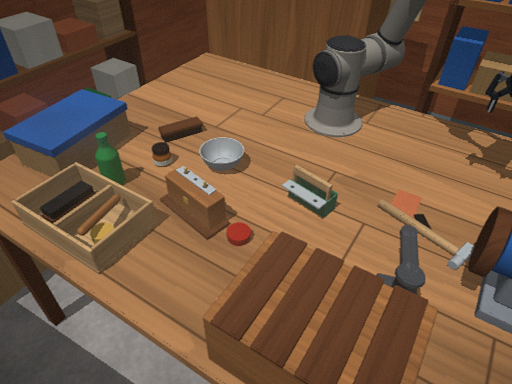

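Top view: the tray is at about (342,358) with its flange facing away from the robot. The block is at (457,265) with its pins at (444,268) and (482,277). The red tin is to the block's left and the bowl in front on the right. Next I'll get coarse positions from masks.

```bash
python3 - <<'E'
from h import *
z=np.load("pics/top1.npz");im,d,K,W=z["im"],z["d"],z["K"],z["W"]
P=cloud(d,K,W)
hsv=cv2.cvtColor(im,cv2.COLOR_RGB2HSV)
v,u=np.mgrid[:384,:512]
def rep(n,m,z):
    ys,xs=np.nonzero(m); (c,s,a)=cv2.minAreaRect(np.c_[xs,ys].astype(np.float32))
    bx=cv2.boxPoints((c,s,a)); w=[ray(*p,K,W,z)[:2] for p in bx]
    print(n,len(xs),ray(*c,K,W,z).round(4),"edges",np.round([w[1]-w[0],w[2]-w[1]],4).tolist(),"medz",np.nanmedian(P[m][:,2]).round(3))
box=lambda u0,u1,v0,v1:(u>u0)&(u<u1)&(v>v0)&(v<v1)
grey=(hsv[...,1]<50)&(hsv[...,2]>120)
rep("flange",grey&box(190,245,205,240),.062)
rep("rail",grey&box(262,325,160,190),.099)
rep("green",(hsv[...,0]>50)&(hsv[...,0]<90)&(hsv[...,1]>100)&box(190,245,205,255),.062)
rep("bar",box(190,245,205,255)&(P[...,2]>.09),.108)
rep("block",box(255,330,145,195)&(P[...,2]>.085),.095)
rep("tin",box(232,260,155,182)&(P[...,2]>.015),.024)
rep("bowl",box(285,340,205,260)&(P[...,2]>.03),.06)
print(np.array(optics.camera_model("wrist")["tool_from_camera"]).round(3).tolist(), optics.camera_model("wrist")["K"])
E
```

```text
flange 380 [0.4885 0.121  0.062 ] edges [[0.0329, -0.0065], [-0.0268, -0.1273]] medz 0.063
rail 313 [ 0.6372 -0.1303  0.099 ] edges [[0.0254, -0.0054], [-0.029, -0.1361]] medz 0.099
green 296 [0.4458 0.1272 0.062 ] edges [[0.0482, -0.0096], [-0.0261, -0.1235]] medz 0.006
bar 168 [0.4581 0.1272 0.108 ] edges [[0.0135, -0.0028], [-0.0259, -0.1191]] medz 0.109
block 1013 [ 0.6542 -0.1218  0.095 ] edges [[0.0601, -0.0125], [-0.0373, -0.1759]] medz 0.097
tin 269 [0.6724 0.0323 0.024 ] edges [[0.0268, -0.0554], [-0.0561, -0.0266]] medz 0.024
bowl 592 [ 0.4466 -0.1861  0.06  ] edges [[0.0944, -0.0985], [-0.0994, -0.0946]] medz 0.049
[[0.0, -0.965, -0.262, 0.066], [1.0, 0.001, -0.001, -0.0], [0.001, -0.262, 0.965, -0.117], [0.0, 0.0, 0.0, 1.0]] [[286.11771536   0.         255.232833  ]
 [  0.         286.11771536 187.85910357]
 [  0.           0.           1.        ]]
```

```bash
cat >> h.py <<'E'
def quat(yaw,flip=0):   # tool down, tool y along +-tray x
    y=np.array([np.cos(yaw),np.sin(yaw),0])*(-1 if flip else 1); zz=np.array([0,0,-1.]); x=np.cross(y,zz)
    return R.from_matrix(np.c_[x,y,zz]).as_quat()
E
python3 - <<'E'
from h import *
yaw=np.radians(-12)
for p in([.458,.127,.24],[.62,-.13,.25],[.6,-.13,.12]):
  for f in(0,1):
    q=r.solve_ik(p,quat(yaw,f)); print(f,None if q is None else np.round(q,2))
q=quat(yaw,0) if r.solve_ik([.458,.127,.24],quat(yaw,0)) is not None else quat(yaw,1)
r.reach([.458,.127,.24],q); r.hold(.2); print(q,r.read_state()["time_s"]); a=snap("wrist","w_tray")
r.reach([.637,-.13,.25],q); r.hold(.2); print(r.read_state()["time_s"]);b=snap("wrist","w_block")
cv2.imwrite("pics/w12.png",np.vstack([x[0][50:350,:,::-1] for x in(a,b)]))
E
```

```text
0 [ 0.11  0.27  1.68 -0.    1.19  0.32]
1 [ 0.11  0.27  1.68 -0.    1.19 -2.82]
0 [-0.33  0.55  1.21 -0.    1.38 -0.12]
1 [-0.33  0.55  1.21 -0.    1.38  3.02]
0 [-0.34  0.63  1.44 -0.    1.07 -0.13]
1 [-0.34  0.63  1.44 -0.    1.07  3.01]
[0.77714596 0.62932039 0.         0.        ] 2.15
3.5917
```

View pics/w12.png

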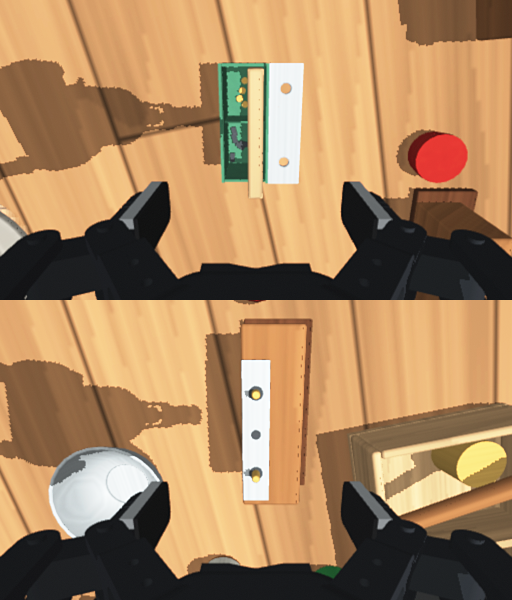

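The tray view shows flange holes near (286,138) and (284,212) in full-frame pixels, with the bar about 250–262 wide in u. The block view shows brass pins near (256,145) and (256,227), and the rail at u 243–270, v 110–250. Next I'll measure these to sub-pixel.

```bash
python3 - <<'E'
from h import *
v,u=np.mgrid[:384,:512]; box=lambda u0,u1,v0,v1:(u>u0)&(u<u1)&(v>v0)&(v<v1)
def big(m):
    n,l,st,c=cv2.connectedComponentsWithStats(m.astype(np.uint8)); return l==1+np.argmax(st[1:,4])
def rect(m,K,W,z,n):
    ys,xs=np.nonzero(m); w=np.array([ray(x,y,K,W,z)[:2] for x,y in zip(xs,ys)])
    c,s,a=cv2.minAreaRect((w*1000).astype(np.float32)); bx=cv2.boxPoints((c,s,a))
    e=[bx[1]-bx[0],bx[2]-bx[1]]; L=max(e,key=np.linalg.norm); L=L*np.sign(L[1])
    print(n,"c",np.round(c,1),"size",np.round(s,1),"yaw",np.degrees(np.arctan2(-L[0],L[1])).round(2),"mean",(w.mean(0)*1000).round(1))
def ld(n):
    z=np.load(f"pics/{n}.npz"); return z["im"],z["d"],z["K"],z["W"]
im,d,K,W=ld("w_tray"); h=cv2.cvtColor(im,cv2.COLOR_RGB2HSV); P=cloud(d,K,W)
fl=big((h[...,1]<40)&(h[...,2]>150)&box(262,310,105,240)); rect(fl,K,W,.062,"flange")
cs,hi=cv2.findContours(fl.astype(np.uint8),cv2.RETR_CCOMP,cv2.CHAIN_APPROX_NONE)
hp=[]
for c,k in zip(cs,hi[0]):
    if k[3]>=0 and cv2.contourArea(c)>20:
        x,y=c[:,0].mean(0); p=ray(x,y,K,W,.062); hp.append(p); print("hole",x.round(1),y.round(1),(p*1000).round(1),cv2.contourArea(c))
rect(big((P[...,2]>.098)&box(235,275,100,260)),K,W,.108,"bar"); print("barz",np.nanmedian(P[185:200,252:260,2]))
if len(hp)==2: D=hp[0]-hp[1]; D*=np.sign(D[1]); print("hole dist",np.linalg.norm(D),"mid",(hp[0]+hp[1])/2,"yaw",np.degrees(np.arctan2(-D[0],D[1])))
im,d,K,W=ld("w_block"); h=cv2.cvtColor(im,cv2.COLOR_RGB2HSV); P=cloud(d,K,W)
rl=big((h[...,1]<60)&(h[...,2]>150)&box(235,275,100,260)); rect(rl,K,W,.099,"rail")
rect(big((P[...,2]>.08)&box(225,330,50,280)),K,W,.095,"block")
pp=[]
for b in(box(240,272,130,162),box(240,272,210,245)):
    m=b&(P[...,2]>.109); m2=b&(h[...,1]>90)&(h[...,2]>180)
    for k in(m,m2):
        if k.sum(): x,y=u[k].mean(),v[k].mean(); p=ray(x,y,K,W,.115); print("pin",k.sum(),x.round(1),y.round(1),(p*1000).round(1))
    pp.append(p)
D=pp[0]-pp[1]; print("pin dist",np.linalg.norm(D),"mid",sum(pp)/2,"yaw",np.degrees(np.arctan2(-D[0],D[1])))
print("railz",np.nanmedian(P[rl][:,2]))
a=cv2.resize(im[125:250,230:285,::-1],None,fx=6,fy=4.8,interpolation=cv2.INTER_CUBIC);cv2.imwrite("pics/pins.png",a)
E
```

```text
flange c [487.9 119.5] size [129.8  34.3] yaw -12.0 mean [488.6 123. ]
hole 283.2 211.3 [479.7  81.2  62. ] 76.5
hole 285.3 138.1 [496.1 158.7  62. ] 101.5
bar c [458.2 127.1] size [120.1  13.4] yaw -12.25 mean [458.7 130.3]
barz 0.10769498539266635
hole dist 0.0791927800277562 mid [0.48790976 0.11997945 0.062     ] yaw -12.00895120981162
rail c [ 636.4 -132.4] size [139.8  26.6] yaw -11.89 mean [ 637.6 -127.1]
block c [ 655.1 -123. ] size [177.2  59.3] yaw -11.86 mean [ 656.6 -115.7]
pin 66 255.8 144.0 [645.4 -92.4 115. ]
pin 118 263.5 145.3 [651.8 -94.9 115. ]
pin 61 255.6 227.2 [ 629.1 -169.4  115. ]
pin 177 260.8 229.2 [ 633.5 -172.4  115. ]
pin dist 0.07966525003628308 mid [ 0.64266197 -0.13362664  0.115     ] yaw -13.254252935583208
railz 0.09871661144827507
```

View pics/pins.png

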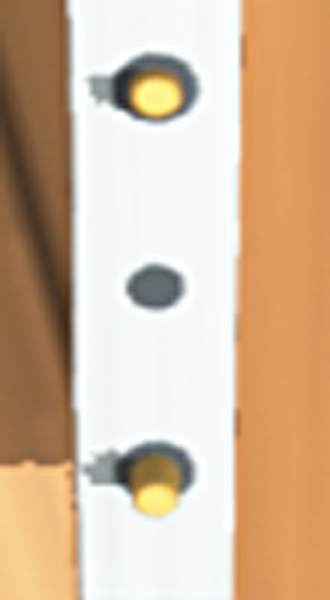

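```bash
python3 - <<'E'
from h import *
yaw=np.radians(-12);q=quat(yaw)
r.reach([.4578,.1265,.2],q); command_gripper(.07,60)
r.move_straight([.4578,.1265,.101],q,speed=.08,max_force=15)
command_gripper(0.0,70); s=r.read_state(); print(s["time_s"],s["grip_width"],s["eef_pos"],s["contact_force"])
r.move_straight([.4578,.1265,.25],q,speed=.1); r.hold(.3)
s=r.read_state(); print(s["time_s"],s["grip_width"],s["eef_pos"],s["contact_force"],s["torque"])
a=snap("wrist","w_held"); 
# target TCP xy: pin mid - 31 mm along tray x
ex=np.array([np.cos(yaw),np.sin(yaw)]); t=np.array([.6368,-.1321])-.031*ex; print(t)
r.move_straight([*(t-.03*ex),.25],q,speed=.15)
r.move_straight([*t,.235],q,speed=.06);r.hold(.3)
s=r.read_state(); print(s["time_s"],s["eef_pos"],s["contact_force"])
b=snap("wrist","w_pre"); cv2.imwrite("pics/w34.png",np.hstack([x[0][40:340,120:420,::-1] for x in(a,b)]))
E
```

```text
7.1 0.012852100843755371 [0.4577909  0.12654751 0.10123804] [-1.17762759 -0.36371828  4.24312884]
9.0417 0.013089954624621526 [0.45774716 0.12649753 0.2498209 ] [-0.15127816  0.03995011 -5.02411404] [0.0041256  0.00651564 0.02974323]
[ 0.60647742 -0.12565474]
12.075 [ 0.60639528 -0.12563713  0.235323  ] [-1.16261895  0.54984534 -3.82648529]
```

View pics/w34.png

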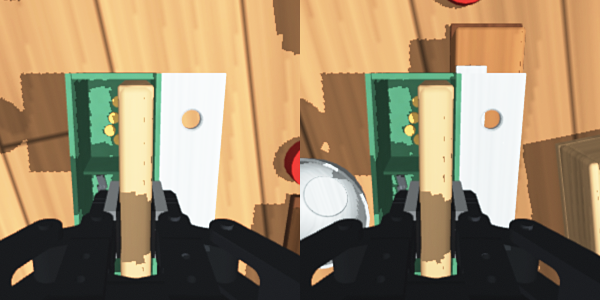

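The tray is held, with the left hole at about (311,158) full-frame. Part of the rail end shows behind the flange. I'll work out where the hole sits relative to the TCP.

```bash
python3 - <<'E'
from h import *
v,u=np.mgrid[:384,:512]
yaw=np.radians(-12);ex=np.array([np.cos(yaw),np.sin(yaw)]);ey=np.array([-ex[1],ex[0]])
for n,tc in(("w_held",[.45775,.1265,.2498]),("w_pre",[.6064,-.12564,.2353])):
    z=np.load(f"pics/{n}.npz");im,d,K,W=z["im"],z["d"],z["K"],z["W"];P=cloud(d,K,W)
    zf=tc[2]-.101+.062
    m=((abs(P[...,2]-zf)<.006)&(u>270)&(u<360)&(v>100)&(v<260)).astype(np.uint8)
    cs,hi=cv2.findContours(m,cv2.RETR_CCOMP,cv2.CHAIN_APPROX_NONE)
    zz=np.nanmedian(P[...,2][m>0]); print(n,"flange z",zz,"exp",zf, "z by y", [np.nanmedian(P[a:a+10][m[a:a+10]>0][:,2]).round(4) for a in(115,150,180,200)])
    for c,k in zip(cs,hi[0]):
        if k[3]>=0 and cv2.contourArea(c)>60:
            # rim centre: hole contour in mask
            e=cv2.fitEllipse(c); p=ray(*e[0],K,W,zf); dd=p[:2]-tc[:2]; print("hole",np.round(e[0],1),np.round(e[1],1),"tray frame rel TCP",(dd@ex*1000).round(1),(dd@ey*1000).round(1),p.round(4))
    ys,xs=np.nonzero(m); w=np.array([ray(x,y,K,W,zf)[:2] for x,y in zip(xs,ys)])-tc[:2]
    print("flange extents ex",np.percentile(w@ex*1000,[1,99]).round(1),"ey max",np.percentile(w@ey*1000,99.5).round(1))
    s=w@ey; b=[(np.max((w@ex)[(s>a)&(s<a+.01)])*1000).round(1) for a in(.0,.02,.05)]; print("back edge",b)
z=np.load("pics/w_pre.npz"); cv2.imwrite("pics/hole.png",cv2.resize(z["im"][100:190,275:365,::-1],None,fx=6,fy=6,interpolation=cv2.INTER_CUBIC))
E
```

```text
w_held flange z 0.21023318084440823 exp 0.2108 z by y [np.float64(0.2102), np.float64(0.2102), np.float64(0.2103), np.float64(0.2103)]
hole [310.4 158.3] [18.1 20.3] tray frame rel TCP 30.6 40.4 [0.4961 0.1596 0.2108]
flange extents ex [11.2 47.8] ey max 64.5
back edge [np.float64(48.2), np.float64(48.1), np.float64(48.1)]
w_pre flange z 0.19570358682480424 exp 0.1963 z by y [np.float64(0.1957), np.float64(0.1957), np.float64(0.1957), np.float64(0.1957)]
hole [310.3 158.3] [18.  20.2] tray frame rel TCP 30.6 40.4 [ 0.6447 -0.0925  0.1963]
flange extents ex [11.2 47.8] ey max 64.5
back edge [np.float64(48.2), np.float64(48.1), np.float64(48.1)]
```

View pics/hole.png

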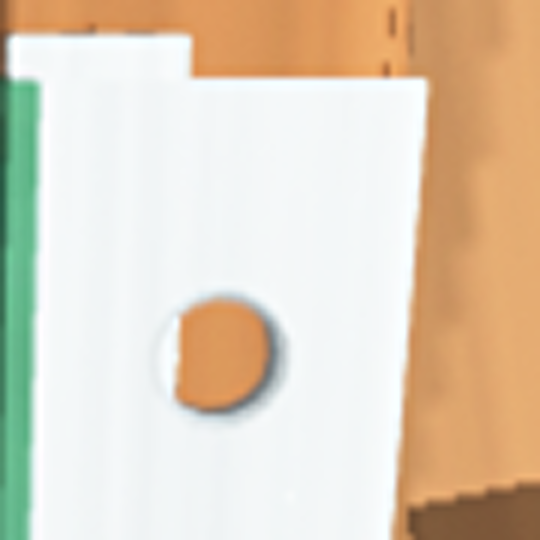

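```bash
python3 - <<'E'
from h import *
yaw=np.radians(-11.93);q=quat(yaw)
t=np.array([.6067,-.1259])
r.move_straight([*t,.166],q,speed=.05,max_force=12); r.hold(.3)
s=r.read_state(); print(s["time_s"],s["eef_pos"],s["contact_force"])
snap("wrist","w_low")
hit=r.move_straight([*t,.150],q,speed=.012,max_force=5)
s=r.read_state(); print(hit,s["time_s"],s["eef_pos"],s["contact_force"],s["torque"])
im=snap("wrist","w_low2")[0]
a=[cv2.resize(np.load(f"pics/{n}.npz")["im"][90:240,265:365,::-1],None,fx=4,fy=4) for n in("w_low","w_low2")]
cv2.imwrite("pics/low.png",np.hstack(a))
E
```

```text
13.9583 [ 0.60673669 -0.12589976  0.16614676] [-1.10850669 -0.49965036 -4.45185625]
False 15.4917 [ 0.60676272 -0.12590834  0.15011159] [-0.85287224 -0.03062886 -4.14739783] [-0.00391969  0.00081867  0.00508639]
```

View pics/low.png

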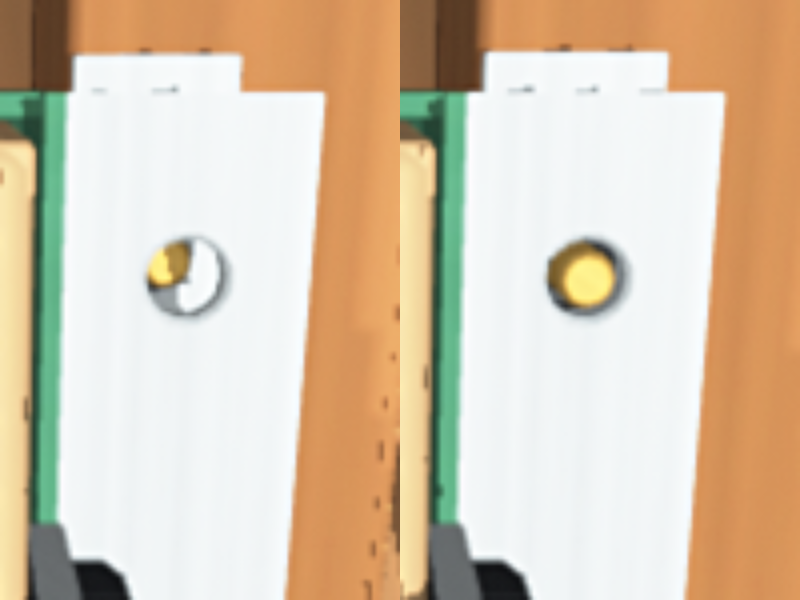

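The left pin now shows through the left hole and there was no contact force. I'll continue down to the rail under a force guard.

```bash
python3 - <<'E'
from h import *
q=quat(np.radians(-11.93)); t=np.array([.6067,-.1259])
hit=r.move_straight([*t,.141],q,speed=.01,max_force=4)
s=r.read_state(); print(hit,s["time_s"],s["eef_pos"],s["contact_force"],s["torque"])
r.hold(.6); s=r.read_state(); print(s["time_s"],s["eef_pos"],s["contact_force"],s["grip_width"])
im,d,K,W=snap("wrist","w_down"); P=cloud(d,K,W)
for a in(115,145,175,200): print(a,np.nanmedian(P[a:a+8,297:320,2]).round(4))
print("rail",np.nanmedian(P[104:111,295:318,2]))
E
```

```text
True 16.2083 [ 0.60657611 -0.12588299  0.14322517] [-1.13834045 -0.32911642  6.93691388] [-0.02937049 -0.14902238  0.01281299]
16.8083 [ 0.60658793 -0.12587301  0.14323733] [-0.64916428 -0.43370173  6.50912103] 0.013286571486635748
115 0.1036
145 0.1036
175 0.1038
200 0.1038
rail 0.09857564222914972
```

The flange top at 0.1037 is 5 mm above the rail at 0.0986, so it is fully seated, and the arm stopped at the expected height. Releasing.

```bash
python3 - <<'E'
from h import *
q=quat(np.radians(-11.93)); s=r.read_state(); p=s["eef_pos"]
command_gripper(.045); r.hold(.3)
r.move_straight([p[0],p[1],.27],q,speed=.08); r.hold(1.0)
a=snap("wrist","w_end")
r.reach([.42,.15,.3],q); r.hold(.3); print(r.read_state()["time_s"],r.read_state()["contact_force"])
b=snap("scene","sc_end"); c=snap("top","top_end")
cv2.imwrite("pics/end.png",np.hstack([cv2.resize(b[0][120:260,120:270,::-1],(400,400)),a[0][0:300,156:356,::-1].copy().repeat(1,0)[:300].copy() if 0 else cv2.resize(a[0][40:290,130:380,::-1],(400,400))]))
im,d,K,W=a; P=cloud(d,K,W); v,u=np.mgrid[:384,:512]
h=cv2.cvtColor(im,cv2.COLOR_RGB2HSV)
m=(abs(P[...,2]-.1035)<.006)&(h[...,1]<45)&(h[...,2]>150)
m=m&(u>200)&(u<330); X=P[m]; A=np.c_[X[:,:2],np.ones(len(X))]; k=np.linalg.lstsq(A,X[:,2],rcond=None)[0]
print("flange n",m.sum(),"mean",X.mean(0).round(4),"slopes",k[:2].round(3))
# bystanders: depth change in top view away from tray/block/arm
e=np.load("pics/top1.npz"); df=cv2.absdiff(e["im"],c[0]).max(2)>60
for n,b in dict(tin=(155,182,232,262),bowl=(210,258,288,338),jar=(192,214,350,375),bottle=(143,172,360,395),brush=(225,280,360,397),hammer=(225,270,90,172)).items(): print(n,df[b[0]:b[1],b[2]:b[3]].sum())
E
```

```text
21.9417 [-0.55548951 -0.10420499 -0.57355497]
flange n 4230 mean [ 0.6379 -0.1265  0.104 ] slopes [ 0.044 -0.017]
tin 0
bowl 73
jar 0
bottle 0
brush 0
hammer 682
```

View pics/end.png

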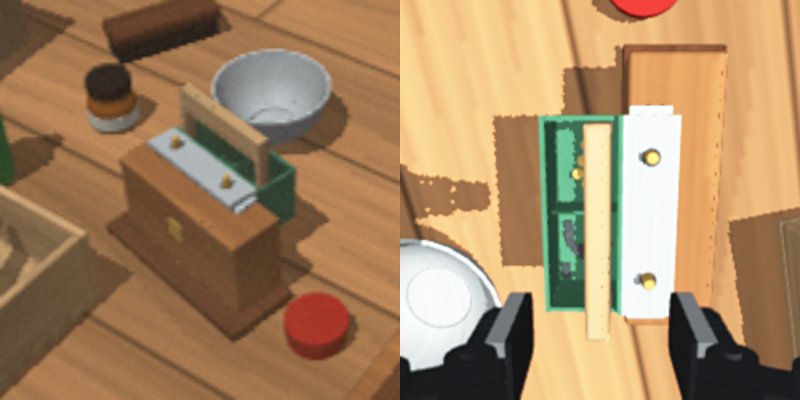

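The tray hangs on both pins with a nod of about 2.5°. The hammer region of the top view changed, so I'll check whether that is only the arm or its shadow.

```bash
python3 - <<'E'
from h import *
z=[np.load(f"pics/{n}.npz")["im"][200:290,60:260,::-1] for n in("top1","top_end")]
s=[np.load(f"pics/{n}.npz")["im"][170:290,360:490,::-1] for n in("sc1","sc_end")]
cv2.imwrite("pics/ham.png",np.hstack([np.vstack([cv2.resize(i,(450,250)) for i in z]),np.vstack([cv2.resize(i,(300,250)) for i in s])]))
E
```

```text
(no output)
```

View pics/ham.png

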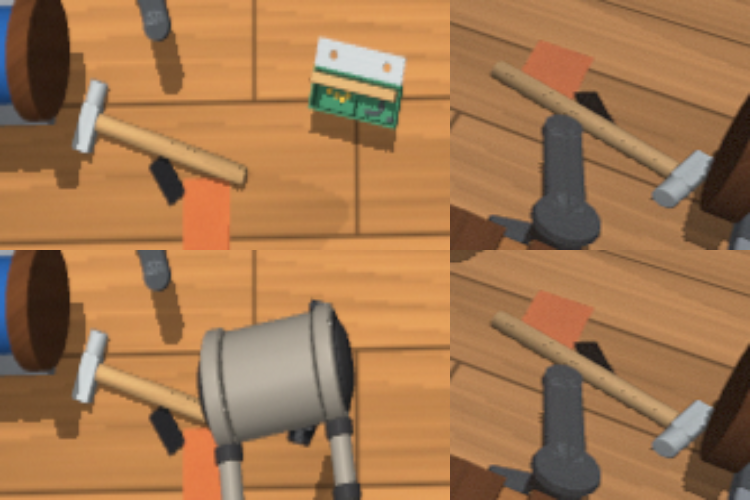

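The hammer hasn't moved; the arm only covers part of it in the top view. Handing in.

```bash
python3 -c "
from h import *
print(r.finish_job(), r.read_state()['time_s'])"
```

```text
the job is handed in; nothing more can be done
the job is handed in; nothing more can be done
```

The tray is hanging on both pins and the job was handed in about 22 s into the 67 s limit. `finish_job` gives no verdict, so success rests on my own checks.

I gripped the bar and lifted the tray. The wrist camera put the rail about 12 mm to the -y side of the block's middle, and I lowered the holes over the pins there. They went on with no sign of contact until the flange met the rail, at about 11 N. I kept hold of the bar until the flange was down, then let go and backed the arm away.

**Seating:** before release the flange top was 5 mm above the rail, which is the flange's own thickness. Both pins show through the holes.

**Level:** after release the tray nods about 2.5 to 2.7° (0.047 rad), under the 0.12 rad limit. I took only one picture for the tilt, after a 1 s wait, so I did not measure its stillness separately.

**Bystanders:** the tin, jar, bottle and brush showed no change in the top view. Two areas did change:
- **Hammer:** this was only the arm covering part of it. It lies where it was in the side view.
- **Bowl:** 73 pixels changed. I took this for shadow from the hung tray and did not check it further.

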